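Seat a birch log in the candle-hole drilling jig

ROBOT

A 7-joint arm with a two-finger parallel gripper is mounted at the origin on the work surface. World frame = base frame: x ahead of the robot, y to its left, z up, the work surface at z = 0. Lengths are in m, angles in rad, forces in N, time in s.
With the tool pointing down it reaches from about 0.4 to 0.85 m from the base axis. Payload 4.5 kg.
Tool frame: the origin (TCP) lies on the centre line of the jaws, within the pads' length; the fingertips stand r.tip_extent ahead of it and the grasp point (between the pads) is the TCP (r.tip_extent is the distance from the TCP to the fingertips, in m); z points along the fingers, y is the line along which they close (so a half turn about z gives the same grasp; the last joint's range is limited). The gripper opens to 88 mm and grips with 3 to 60 N. Pads are 18 mm wide; open, the fingers measure 123 mm over their backs; the gripper's body (75 mm by 187 mm) begins 45 mm behind the grasp point.
Start: joints at [1.308, 0.689, -0.195, 1.565, 0.157, 0.902, -0.215], TCP at [0.183, -0.598, 0.258] pointing down, gripper open.
Joint ranges: [-3.01, 3.01], [-0.46, 2.08], [-1.47, 1.51], [0.13, 2.56], [-1, 4.14], [0.04, 2.09], [-2.66, 2.66]. Speed limits (rad/s): [2.57, 2.57, 3.14, 3.14, 3.14, 3.14, 3.14].

INTERFACE

Orientations are given as a unit quaternion [x, y, z, w].
In Python, from plant import sensors, vision, finish_job, r gives the robot as it stands. The module is installed in compiled form; this text tells all that it offers.
- The arm moves only by the tool step_arm, never from a script. Its argument "steps" is a list of rows, each a list of 2 entries, a list of its own where there are three numbers: the shift along the tool's x, y, z in cm, then the turn, a rotation vector about the tool's x, y, z in degrees. A call has 1 to 12 rows; each row shifts and turns the commanded pose from where the row before left it, along the tool's axes as they then stand; what a row does not reach is not made up. A row lasts 1/8 s, in which the tool goes at most 62.5 mm and 10.7 degrees, less where a joint would pass 70% of its speed; a pose out of reach is approached as far as the arm can. A call with a gripper value outside its range is refused whole. "claw" is the opening, from -1 (shut) to 1 (fully open), set as the call begins (left out, the last holds). The fingers move at their own pace and stop on an object; "grip_force" is the grip in N (left out, the last holds). Time passes only in rows, so rows that do not move let the fingers close. It gives the time, the measured TCP pose, the force, the opening and the grip force at its end, in the units of the state.
- sensors.get_state(): the state, without advancing time (a new reading comes with each control period).
- vision.snapshot(name): name is "scene" or "top" or "wrist"; returns a dict with "img" (384x512x3 uint8, red, green, blue), "fx", "fy", "cx", "cy" (pixels), "position" and "rotation" of the camera in the world. Camera axes: x right, y down, z forward; pixel columns grow to the right and rows downward; lengths in m; the calibration is good to about 2 mm. A picture is of the moment at which its call begins. There is no depth.
- finish_job(): hands the job in; it is judged then, once.
The state is a dict: "clock": time; "q": joint angles; "qd": joint speeds; "joint_torque": joint torques, N m; "tool_pos": TCP position; "eef_rot": TCP orientation; "contact_force": force on the tool from outside, world axes, zero at the start; "moment": the same for the moment, N m; "opening": opening from 0.0 (shut) to 1.0 (fully open); "finger_force": force on a finger pad.
Only numpy, scipy, OpenCV 4.12 (cv2) and the standard library are available. Lean on these libraries where they do the work, as an engineer would, in place of code of your own. Each camera call takes 0.05 s, during which the arm holds its last target. There are 200 camera calls.

TASK

Take the birch log out of its small cradle, lay it in the open part of the jig's V-groove and let go of it. Then gently push it along the groove, in under the blue drill bridge, until its front end sits fully home against the red end stop, and move the hand clear. Leave the other things on the bench where they are.

Things in the scene. Friction and masses are not known exactly. Their poses are not given: they have to be found in the camera images.
- log_center (a point): centre of the loose birch log, a white-barked cylinder with dark flecks, 44 mm in diameter, 80 mm long, about 0.11 kg; x runs along the log's axis (the two ends are alike; it may roll about x). At the start it lies level in the cradle's V, its axis 56 mm above the table.
- cradle: fixed little log rest, plywood foot 90 x 80 x 12 mm with a V of dark steel angle 50 mm long along its x. Origin under its centre, on the table; z up. The V is only 41 mm wide outside, narrower than the log, and its edges end 13 mm below the log's axis, so fingers may come down on both sides of the log.
- jig: fixed drilling jig: plywood base 280 (x) x 150 (y) x 18 mm, origin under its centre on the table; z up; x along the groove towards the stop. Upward V-groove (90 degrees) of aluminium angle, x = -130 to 110 mm, y = 0; a log in it has its axis 68 mm above the table. The V is 41 mm wide outside; its edges end 13 mm, its bottom 31 mm below that axis. Log friction in it is 1 to 2 N.
- stop_face (a point): middle of the face of the rigid red end stop (70 mm wide, top 96 mm above the table), on the axis of a log in the groove; axes as the jig's. Log home: centre 40 mm, rear end 80 mm before this point (against x). The rear end is then 14 mm in under the bridge: reach it with the tool leaning back, fingertips ahead (about 35 degrees from vertical suits).
- groove_open (a point): point on the log axis over the open part of the groove, 144 mm before the stop face; a good place for the log's centre when laying it down. Axes as the jig's.
- bridge_edge (a point): middle of the lower edge, on the open side, of the blue drill bridge, 94 mm before the stop face and 34 mm above the log axis; axes as the jig's. The bridge covers the groove 74 mm from here towards the stop, 120 mm wide, underside 102 mm, top 114 mm, three steel bushes to 128 mm above the table, on four posts at y = +-48 mm.
- stump: finished birch log standing upright, 44 mm in diameter, 90 mm tall; origin under its centre; leave alone
- cone_a: loose pine cone, 48 mm wide, 55 mm tall; origin under its centre; leave alone
- cone_b: another such pine cone; leave alone
- shears: loose pruning shears lying flat, red handles, about 180 mm long, 14 mm high; origin at the pivot, on the table; leave alone
- pot: grey pot, 80 mm wide, 75 mm tall; origin under its centre; leave alone
- tin: empty tea-light tin, 39 mm wide, 16 mm tall, standing on the jig's base beside the groove; origin under its centre; leave alone
- oil: amber glass bottle, 60 mm wide, 150 mm tall; origin under its centre; leave alone
Not all that is in view belongs to the job. What is shaped like the part that bears log_center but orange, turquoise or yellow is not meant.

How it is judged:
On the way:
1. the log lies in the V-groove at least 15 mm short of the stop, let go (y of log_center in the frame of stop_face between -0.005 and 0.005 m and z of log_center in the frame of stop_face between -0.005 and 0.005 m and angle between the x axis of log_center and the x axis of stop_face, either way round below 0.08 rad and x of log_center in the frame of stop_face between -0.2 and -0.055 m and contact force between log and the fingers below 0.1 N), for 0.2 s.
At the end, for the whole second after the job is handed in: The log lies at rest in the jig's V-groove (axis within 5 mm and 0.08 rad of the groove's), its front end within 3 mm of the end stop, and the robot no longer touches it (x of log_center in the frame of stop_face between -0.043 and -0.037 m and y of log_center in the frame of stop_face between -0.005 and 0.005 m and z of log_center in the frame of stop_face between -0.005 and 0.005 m and angle between the x axis of log_center and the x axis of stop_face, either way round below 0.08 rad and linear speed of log below 0.01 m/s and contact force between log and the arm below 0.1 N and contact force between log and the fingers below 0.1 N).
It fails at once if the log and the jig (groove or stop) press on each other with more than 25 N: it was rammed or dropped, not pushed gently (contact force between log and jig above 25 N).
It fails at once if another thing on the bench is moved more than 25 mm (distance of any of stump, cone_a, cone_b, shears, pot, tin, oil from where it was at the start of the episode above 0.025 m).
It also fails if it takes over 61 s, if anything falls off the work surface, if the arm or the gripper's body presses on something with over 40 N, if the wrist force passes 120 N, or if a joint passes its speed limit or range.

## Working session

There is one attempt and no reset: what is moved stays moved. The work goes in short steps, Python scripts to look and compute and a tool call to move; the robot and the scene stay as the last step left them, time stands still between calls to the robot, and variables do not carry over. Pictures are saved under pics/ and viewed, at most 10 in all, crops included, and the job is handed in when it is done.

Besides the shell and the picture viewer there is one more tool, called after ">>>" in YAML: its name, and indented under it one key for each argument. step_arm: Moves the arm, as the interface text tells. Its arguments: {"type":"object","properties":{"steps":{"type":"array"},"claw":{"type":"number"},"grip_force":{"type":"number"}},"required":["steps"]}

```bash
mkdir -p pics; cat > h.py <<'E'
import numpy as np, cv2, pickle
from scipy.spatial.transform import Rotation as R
from plant import sensors, vision, finish_job, r
def snap(n,f):
    s=vision.snapshot(n); pickle.dump(s,open(f'pics/{f}.pkl','wb')); cv2.imwrite(f'pics/{f}.png',cv2.cvtColor(s['img'],cv2.COLOR_RGB2BGR)); return s
def load(f): return pickle.load(open(f'pics/{f}.pkl','rb'))
def rot(s):
    a=np.array(s['rotation']); return a if a.shape==(3,3) else R.from_quat(a).as_matrix()
def pix(s,u,v,z):
    d=rot(s)@np.array([(u-s['cx'])/s['fx'],(v-s['cy'])/s['fy'],1]); p=np.array(s['position']); return p+d*(z-p[2])/d[2]
def proj(s,P):
    c=rot(s).T@(np.array(P)-s['position']); return np.array([s['fx']*c[0]/c[2]+s['cx'],s['fy']*c[1]/c[2]+s['cy']])
E
python3 - <<'E'
from h import *
for n in('top','scene'):
    s=snap(n,n+'0'); print(n,s['position'],s['rotation'],s['fx'],s['cx'],s['cy'])
a=cv2.imread('pics/top0.png');b=cv2.imread('pics/scene0.png')
cv2.imwrite('pics/top0b.png',cv2.resize(a,(800,600)));cv2.imwrite('pics/scene0b.png',cv2.resize(b,(800,600)))
print(sensors.get_state(),r.tip_extent)
E
```

```text
top [ 0.42538426 -0.04977418  1.19059584] [ 0.71326465 -0.69677848  0.05715596 -0.04986458] 397.75233567913335 245.17991757311444 194.15626508555397
scene [1.16564678 0.48090851 1.36148801] [ 0.35408313  0.89340355 -0.25418445 -0.10883705] 437.0200989423126 257.60921672971585 189.52359188453164
{'clock': 0.1, 'q': array([ 1.30778793,  0.68989476, -0.19450783,  1.56623153,  0.15730238,
        0.90251948, -0.2151023 ]), 'qd': array([-0.00037954, -0.0027984 , -0.00186424, -0.00329881,  0.0007055 ,
       -0.00103009, -0.00043439]), 'joint_torque': array([-3.08663890e-03, -5.28500104e+01, -1.27171721e+00, -1.53836507e+01,
       -5.26414113e-02,  1.99592912e-03,  5.71063777e-05]), 'tool_pos': array([ 0.18258818, -0.59717073,  0.25699551]), 'eef_rot': array([ 9.89003145e-01,  1.47892149e-01, -1.88846084e-04, -8.09683009e-04]), 'contact_force': array([ 0.3740314 , -0.42249787,  0.06035163]), 'moment': array([ 0.00181904, -0.00894886, -0.03195015]), 'finger_force': 0.0, 'opening': 1.0014021586780684} 0.019
```

View pics/top0b.png

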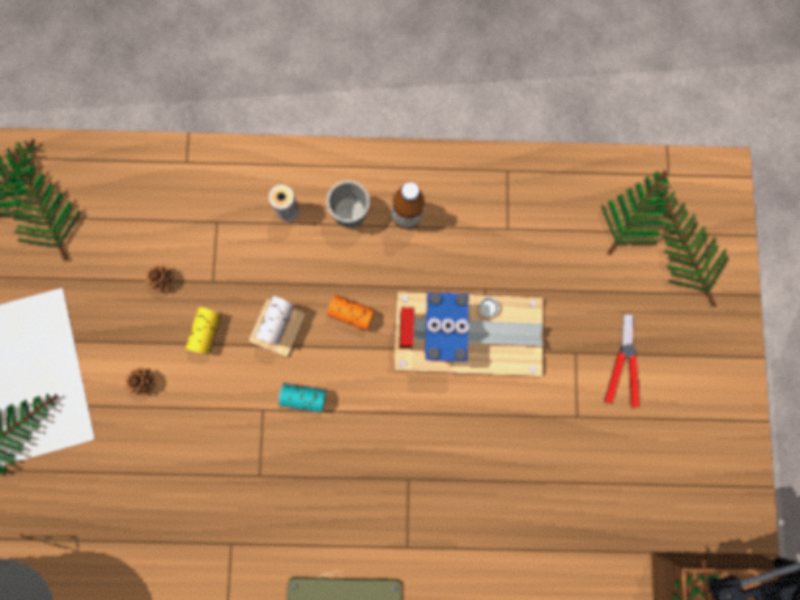

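View pics/scene0b.png

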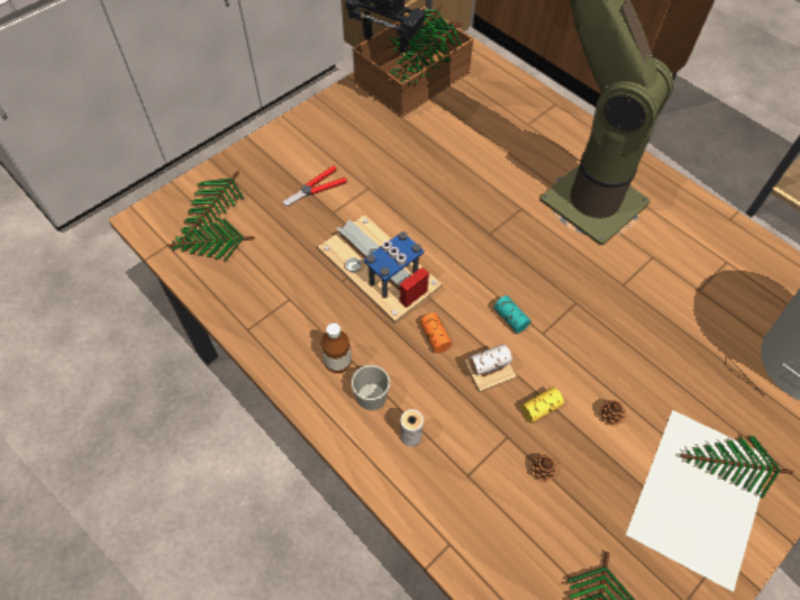

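Top view (800x600): the white log lies on its plywood cradle at (275,320). Things it could be taken for are orange (350,312), turquoise (302,397), yellow (204,330) and the upright stump (283,200). I choose the white one on the cradle. The jig has its stop at (407,328), bridge at (447,326) and open groove at (515,333), so jig x points to image left. Next is a close crop for a check and measurement.

```bash
python3 - <<'E'
from h import *
s=load('top0'); im=s['img']
c=im[180:250,150:360]; c=cv2.resize(c[:, :],(798,266),interpolation=cv2.INTER_CUBIC)
t=load('scene0')['img'][130:260,195:355]; t=cv2.resize(t,(410,333),interpolation=cv2.INTER_CUBIC)
o=np.zeros((600,800,3),np.uint8); o[:266,:798]=c; o[267:600,:410]=t
cv2.imwrite('pics/crop1.png',o[:,:,::-1])
hsv=cv2.cvtColor(im,cv2.COLOR_RGB2HSV)
def blob(m,box):
    k=np.zeros_like(m);x0,y0,x1,y1=box;k[y0:y1,x0:x1]=m[y0:y1,x0:x1]
    p=np.argwhere(k)[:,::-1].astype(np.float32); return len(p),cv2.minAreaRect(p),p.mean(0)
w=blob((hsv[...,1]<50)&(hsv[...,2]>140),(155,180,200,235))
rd=blob(((hsv[...,0]<6)|(hsv[...,0]>174))&(hsv[...,1]>170),(245,185,280,235))
bl=blob((hsv[...,0]>100)&(hsv[...,0]<125)&(hsv[...,1]>120),(265,180,310,240))
for n,b,z in(('log',w,.07),('stop',rd,.096),('bridge',bl,.114)):
    print(n,b, pix(s,*b[1][0],z)); B=np.array([pix(s,*q,z) for q in cv2.boxPoints(b[1])]); print(B.round(4)[:,:2].tolist())
E
```

```text
log (381, ((174.41378784179688, 204.4655303955078), (13.741456031799316, 29.15416717529297), 21.801406860351562), array([174.4567 , 204.52231], dtype=float32)) [0.56218418 0.14032726 0.07      ]
[[0.5302, 0.172], [0.6083, 0.1453], [0.5945, 0.1084], [0.5167, 0.1354]]
stop (184, ((259.998291015625, 209.029296875), (7.281530857086182, 24.369640350341797), 3.3664605617523193), array([259.93478, 209.17935], dtype=float32)) [ 0.55196003 -0.10117092  0.096     ]
[[0.5185, -0.0897], [0.5864, -0.0925], [0.5857, -0.1127], [0.5178, -0.1098]]
bridge (654, ((285.5, 209.0), (27.0, 42.0), 0.0), array([285.474  , 209.06575], dtype=float32)) [ 0.55161753 -0.16986018  0.114     ]
[[0.4936, -0.1337], [0.6088, -0.1323], [0.6106, -0.2066], [0.4953, -0.2068]]
```

View pics/crop1.png

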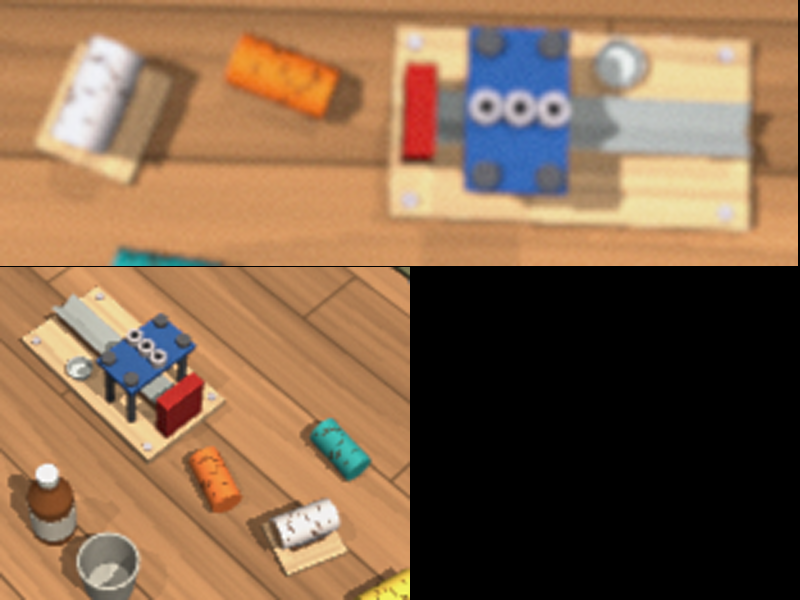

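The crop confirms the white flecked log on the plywood cradle, with its axis at yaw about -19° (equal to 161°). The jig is about 2° off world +y. I go over the jig first for a wrist view, with tool x along jig +x.

>>> step_arm:
  steps:
    - [[0,0,0],[0,0,-9]]
    - [[0,0,0],[0,0,-9]]
    - [[0,0,0],[0,0,-9]]
    - [[0,0,0],[0,0,-9]]
    - [[0,0,0],[0,0,-9]]
    - [[0,0,0],[0,0,-9]]
    - [[0,0,0],[0,0,-9]]
    - [[0,0,0],[0,0,-9]]
  claw: 1

```text
clock: 1.1
tool_pos: [0.1825, -0.5974, 0.2572]
eef_rot: [0.711, 0.703, 0.0, -0.0]
contact_force: [0.8, 0.6, 0.8]
opening: 0.998
finger_force: 0.0
```

>>> step_arm:
  steps:
    - [[3,3.3,-0.4],[0,0,0]]
    - [[3,3.3,-0.4],[0,0,0]]
    - [[3,3.3,-0.4],[0,0,0]]
    - [[3,3.3,-0.4],[0,0,0]]
    - [[3,3.3,-0.4],[0,0,0]]
    - [[3,3.3,-0.4],[0,0,0]]
    - [[3,3.3,-0.4],[0,0,0]]
    - [[3,3.3,-0.4],[0,0,0]]
    - [[3,3.3,-0.4],[0,0,0]]
    - [[3,3.3,-0.4],[0,0,0]]
    - [[3,3.3,-0.4],[0,0,0]]
    - [[0,0,0],[0,0,0]]

```text
clock: 2.6
tool_pos: [0.5543, -0.2695, 0.3019]
eef_rot: [0.711, 0.703, 0.002, -0.0]
contact_force: [0.5, -0.5, 0.0]
opening: 0.997
finger_force: 0.0
```

```bash
python3 - <<'E'
from h import *
s=snap('wrist','w1'); print(s['position'],rot(s).round(3),s['fx']); st=sensors.get_state(); print(st['q'].round(2),st['tool_pos'],st['contact_force'])
cv2.imwrite('pics/w1b.png',cv2.resize(s['img'][:,:,::-1],(800,600)))
E
```

```text
[ 0.55426077 -0.20178023  0.42794866] [[ 1.    -0.01  -0.001]
 [-0.01  -0.965 -0.261]
 [ 0.002  0.261 -0.965]] 296.87774423693816
[ 0.68  0.67 -0.53  1.53  0.37  1.05  0.04] [ 0.55228551 -0.27230989  0.30138493] [-1.0156133  -0.48140123 -0.37500995]
```

View pics/w1b.png

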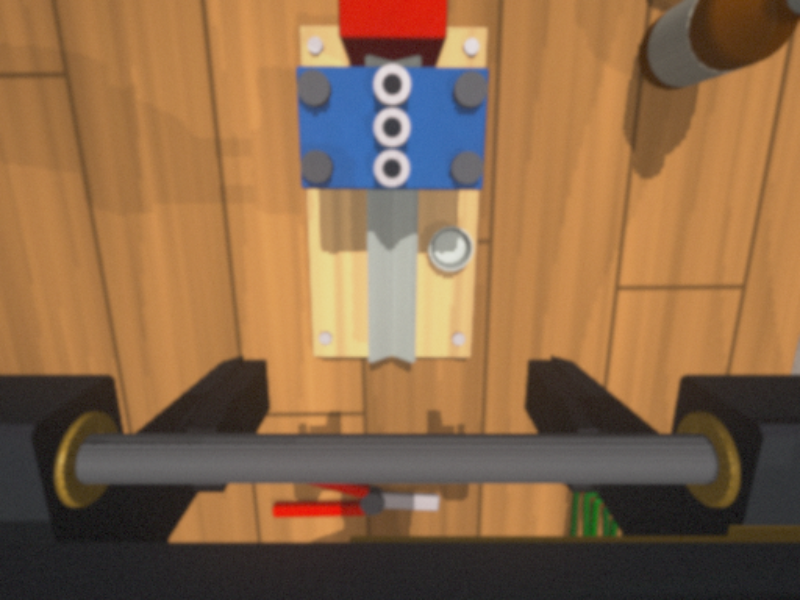

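Wrist view (800x600): base corners (300,27), (487,27), (471,356), (316,357); bridge top corners (297,68), (488,68), (484,188), (299,188); stop face top edge (342,38)–(445,38); tin (450,249). Now fitting the jig pose.

```bash
python3 - <<'E'
from h import *
from scipy.optimize import least_squares
s=load('w1'); k=.64
# jig frame points (stop face at jig x=xs unknown)
def pts(xs): return np.array([[.14,.075,.018],[.14,-.075,.018],[-.14,-.075,.018],[-.14,.075,.018],
 [xs-.02,.06,.114],[xs-.02,-.06,.114],[xs-.094,-.06,.114],[xs-.094,.06,.114],[xs,.035,.096],[xs,-.035,.096],
 [-.13,.0205,.055],[-.13,-.0205,.055]])
uv=k*np.array([[300,27],[487,27],[471,356],[316,357],[297,68],[488,68],[484,188],[299,188],[342,38],[445,38],[368,361],[415,361]])
def f(p):
    W=pts(p[3])@R.from_euler('z',p[2]).as_matrix().T+[p[0],p[1],0]
    return np.concatenate([proj(s,w)-q for w,q in zip(W,uv)])
o=least_squares(f,[.55,-.2,1.57,.1],loss='soft_l1'); print(o.x,np.degrees(o.x[2])); print(o.fun.reshape(-1,2).round(1).tolist())
x,y,a,xs=o.x; d=np.array([np.cos(a),np.sin(a)])
for n,l in(('stop',xs),('open',xs-.144),('home',xs-.04),('rear home',xs-.08)): print(n,np.array([x,y])+l*d)
print('tin',pix(s,450*k,245*k,.034))
E
```

```text
[ 0.55146864 -0.22296132  1.55621105  0.10944176] 89.16432540647492
[[-1.4, -2.1], [0.9, -1.3], [0.5, 1.3], [-2.0, 0.3], [-1.6, -1.7], [1.0, -1.0], [-0.5, 1.5], [0.9, 0.9], [-2.7, -0.0], [1.2, 0.4], [0.2, 1.0], [0.6, 1.1]]
stop [ 0.55306483 -0.1135312 ]
open [ 0.55096462 -0.25751589]
home [ 0.55248144 -0.15352695]
rear home [ 0.55189805 -0.19352269]
tin [ 0.59985094 -0.25492241  0.034     ]
```

>>> step_arm:
  steps:
    - [[4.5,0.1,0],[0,0,0]]
    - [[4.5,0.1,0],[0,0,0]]
    - [[4.5,0.1,0],[0,0,0]]
    - [[4.5,0.1,0],[0,0,0]]
    - [[4.5,0.1,0],[0,0,0]]
    - [[4.5,0.1,0],[0,0,0]]
    - [[4.5,0.1,0],[0,0,0]]
    - [[4.5,0.1,0],[0,0,0]]
    - [[3,0.1,0],[0,0,0]]
    - [[0,0,0],[0,0,0]]
    - [[0,0,0],[0,0,0]]
    - [[0,0,0],[0,0,0]]

```text
clock: 4.15
tool_pos: [0.5674, 0.1131, 0.3014]
eef_rot: [0.714, 0.7, -0.001, 0.0]
contact_force: [0.7, -0.1, -0.6]
opening: 1.0
finger_force: 0.0
```

```bash
python3 - <<'E'
from h import *
s=snap('wrist','w2'); st=sensors.get_state(); print(st['q'].round(2),st['tool_pos'],st['eef_rot'],s['position'])
cv2.imwrite('pics/w2b.png',cv2.resize(s['img'][:,:,::-1],(800,600)))
E
```

```text
[ 0.02  0.61 -0.52  1.64  0.35  0.98 -0.63] [0.56741617 0.11350117 0.30155557] [ 7.14275907e-01  6.99863883e-01 -5.59785551e-04  4.00216207e-04] [0.56837402 0.1813567  0.42725781]
```

View pics/w2b.png

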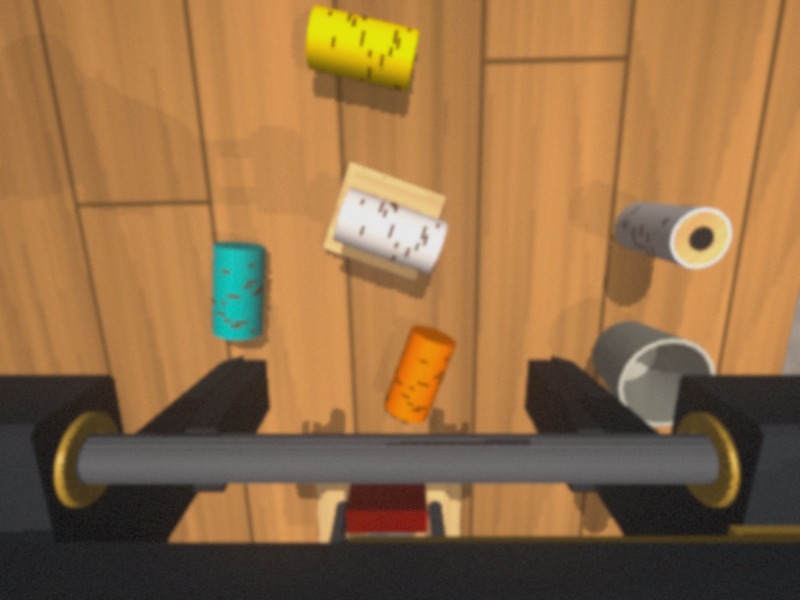

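The white log is at (391,230) in this view on its cradle, with orange (420,374), turquoise (239,290) and yellow (362,48) well apart. I'm fitting the cylinder silhouette now.

```bash
cat >> h.py <<'E'
def logfit(s,box,z,p0):
    from scipy.optimize import least_squares
    hsv=cv2.cvtColor(s['img'],cv2.COLOR_RGB2HSV); m=((hsv[...,1]<45)&(hsv[...,2]>120)).astype(np.uint8)
    k=np.zeros_like(m);x0,y0,x1,y1=box;k[y0:y1,x0:x1]=m[y0:y1,x0:x1]
    n,l,st,_=cv2.connectedComponentsWithStats(k); k=l==1+np.argmax(st[1:,4])
    tgt=cv2.minAreaRect(cv2.convexHull(np.argwhere(k)[:,::-1].astype(np.float32)))
    th=np.linspace(0,2*np.pi,40)
    def hull(p):
        C=np.array([[x,.022*np.cos(t),.022*np.sin(t)] for x in(-.04,.04) for t in th])@R.from_euler('z',p[2]).as_matrix().T+[p[0],p[1],z]
        return cv2.minAreaRect(np.array([proj(s,c) for c in C],np.float32))
    def ax(b):
        c=cv2.boxPoints(b); e=c[1]-c[0]; f=c[2]-c[1]; v=e if e@e>f@f else f; v=v/np.linalg.norm(v); return v
    def f(p):
        h=hull(p); a,b=ax(h),ax(tgt); return [h[0][0]-tgt[0][0],h[0][1]-tgt[0][1],30*(a[0]*b[1]-a[1]*b[0])]
    o=least_squares(f,p0,diff_step=1e-3); print('log',o.x,np.degrees(o.x[2]),'res',o.fun,'meas',tgt[1],'pred',hull(o.x)[1]); return o.x
E
python3 - <<'E'
from h import *
logfit(load('w2'),(195,105,295,185),.056,[.562,.14,np.radians(161)])
logfit(load('top0'),(155,180,200,235),.056,[.562,.14,np.radians(161)])
E
```

```text
log [0.56139036 0.14157673 2.77467215] 158.97700366605272 res [-1.52587891e-05  0.00000000e+00 -8.94069672e-07] meas (68.41081237792969, 33.83544158935547) pred (68.67144775390625, 36.2344970703125)
log [0.5627885  0.14092053 2.76919211] 158.66302055372296 res [ 0.00000000e+00  0.00000000e+00 -1.34110451e-05] meas (14.417915344238281, 29.03890037536621) pred (15.593170166015625, 28.829082489013672)
```

>>> step_arm:
  steps:
    - [[2.77,-0.6,0],[0,0,-10]]
    - [[0,0,0],[0,0,-10]]
    - [[0,0,0],[0,0,-10]]
    - [[0,0,0],[0,0,-10]]
    - [[0,0,0],[0,0,-10]]
    - [[0,0,0],[0,0,-10]]
    - [[0,0,0],[0,0,-10.1]]
    - [[0,0,5],[0,0,0]]
    - [[0,0,5],[0,0,0]]
    - [[0,0,5],[0,0,0]]
    - [[0,0,0],[0,0,0]]
    - [[0,0,0],[0,0,0]]

```text
clock: 5.7
tool_pos: [0.5627, 0.1438, 0.1533]
eef_rot: [0.182, 0.983, 0.001, 0.001]
contact_force: [0.5, 0.3, 0.7]
opening: 0.999
finger_force: 0.0
```

```bash
cat >> h.py <<'E'
def to(x,y,z):
    st=sensors.get_state(); T=R.from_quat(st['eef_rot']); M=T.as_matrix()
    print('q',st['q'].round(2),'pos',st['tool_pos'].round(4),'yaw',np.degrees(np.arctan2(M[1,0],M[0,0])),'z',M[:,2].round(3),'F',st['contact_force'].round(1))
    print('tool shift cm',(100*M.T@(np.array([x,y,z])-st['tool_pos'])).round(2))
E
python3 -c "
from h import *
to(.562,.141,.06)"
```

```text
q [ 0.07  0.86 -0.72  1.78  0.77  0.8   0.16] pos [0.5627 0.1438 0.1533] yaw 159.0627314072383 z [ 0.002  0.001 -1.   ] F [0.5 0.3 0.7]
tool shift cm [-0.02 -0.3   9.33]
```

>>> step_arm:
  steps:
    - [[0,-0.3,3],[0,0,0]]
    - [[0,0,3],[0,0,0]]
    - [[0,0,2],[0,0,0]]
    - [[0,0,1.3],[0,0,0]]
    - [[0,0,0],[0,0,0]]
    - [[0,0,0],[0,0,0]]

```text
clock: 6.45
tool_pos: [0.5612, 0.1412, 0.0596]
eef_rot: [0.181, 0.983, 0.0, 0.001]
contact_force: [0.2, 0.1, -0.0]
opening: 1.004
finger_force: 0.0
```

>>> step_arm:
  steps:
    - [[0,0,0],[0,0,0]]
    - [[0,0,0],[0,0,0]]
    - [[0,0,0],[0,0,0]]
    - [[0,0,0],[0,0,0]]
    - [[0,0,0],[0,0,0]]
    - [[0,0,0],[0,0,0]]
    - [[0,0,0],[0,0,0]]
    - [[0,0,0],[0,0,0]]
  claw: -1
  grip_force: 15

```text
clock: 7.45
tool_pos: [0.5609, 0.1414, 0.0588]
eef_rot: [0.181, 0.983, 0.001, 0.0]
contact_force: [2.2, 1.9, -0.0]
opening: 0.501
finger_force: 15.0
```

>>> step_arm:
  steps:
    - [[0,0,-2],[0,0,0]]
    - [[0,0,-4],[0,0,0]]
    - [[0,0,-5],[0,0,0]]
    - [[0,0,-5],[0,0,0]]
    - [[0,0,0],[0,0,10]]
    - [[0,0,0],[0,0,10]]
    - [[0,0,0],[0,0,10]]
    - [[0,0,0],[0,0,10]]
    - [[0,0,0],[0,0,10]]
    - [[0,0,0],[0,0,10]]
    - [[0,0,0],[0,0,9.9]]
    - [[0,0,0],[0,0,0]]

```text
clock: 8.95
tool_pos: [0.5601, 0.1404, 0.2196]
eef_rot: [0.711, 0.703, -0.0, 0.0]
contact_force: [0.0, -0.5, -1.1]
opening: 0.493
finger_force: 15.0
```

```bash
python3 -c "
from h import *
to(.551,-.267,.22)"
```

```text
q [-0.06  0.7  -0.46  1.74  0.41  0.79 -0.73] pos [0.5601 0.1404 0.2196] yaw 89.31398346830595 z [-0.    -0.001 -1.   ] F [ 0.  -0.5 -1.1]
tool shift cm [-40.75  -0.42  -0.  ]
```

>>> step_arm:
  steps:
    - [[-3,0,0],[0,0,0]]
    - [[-4.5,0,0],[0,0,0]]
    - [[-4.5,-0.1,0],[0,0,0]]
    - [[-4.5,-0.1,0],[0,0,0]]
    - [[-4.5,-0.1,0],[0,0,0]]
    - [[-4.5,-0.1,0],[0,0,0]]
    - [[-4.5,0,0],[0,0,0]]
    - [[-4.5,0,0],[0,0,0]]
    - [[-4,0,0],[0,0,0]]
    - [[-2.2,0,0],[0,0,0]]
    - [[0,0,0],[0,0,0]]
    - [[0,0,0],[0,0,0]]

```text
clock: 10.45
tool_pos: [0.551, -0.2644, 0.219]
eef_rot: [0.711, 0.703, 0.001, -0.001]
contact_force: [-0.6, 0.4, -1.4]
opening: 0.494
finger_force: 15.0
```

```bash
python3 -c "
from h import *
to(.551,-.267,.13)
s=snap('wrist','w3');cv2.imwrite('pics/w3b.png',cv2.resize(s['img'][:,:,::-1],(800,600)))
"
```

```text
q [ 0.66  0.76 -0.52  1.64  0.46  0.87 -0.05] pos [ 0.551  -0.2644  0.219 ] yaw 89.38049937454149 z [ 0.     0.002 -1.   ] F [-0.6  0.4 -1.4]
tool shift cm [-0.27 -0.    8.9 ]
```

View pics/w3b.png

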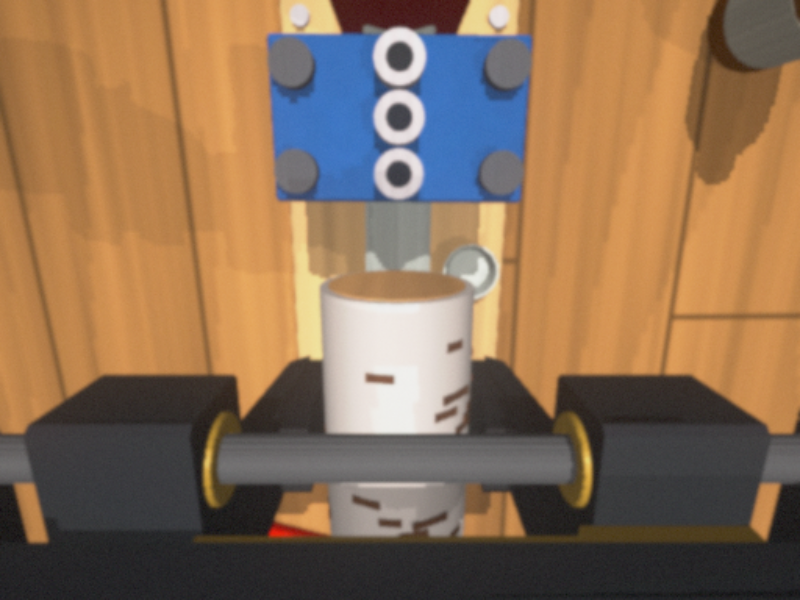

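The log is in the grip at (397,290)–(400,530), lined up with the groove centre (398,235) and bushes (399,115). Lowering now, slowly near the end.

>>> step_arm:
  steps:
    - [[-0.2,0,4],[0,0,0]]
    - [[0,0,4],[0,0,0]]
    - [[0,0,3],[0,0,0]]
    - [[0,0,2],[0,0,0]]
    - [[0,0,1],[0,0,0]]
    - [[0,0,0.4],[0,0,0]]
    - [[0,0,0],[0,0,0]]
    - [[0,0,0],[0,0,0]]

```text
clock: 11.5
tool_pos: [0.5516, -0.2684, 0.0756]
eef_rot: [0.712, 0.702, 0.0, 0.001]
contact_force: [-1.1, -0.4, -0.3]
opening: 0.493
finger_force: 15.0
```

>>> step_arm:
  steps:
    - [[0,0,0.1],[0,0,0]]
    - [[0,0,0.1],[0,0,0]]
    - [[0,0,0],[0,0,0]]

```text
clock: 11.88
tool_pos: [0.5509, -0.2682, 0.0727]
eef_rot: [0.712, 0.702, -0.0, 0.0]
contact_force: [-0.3, 0.4, -2.4]
opening: 0.497
finger_force: 15.0
```

>>> step_arm:
  steps:
    - [[0,0,0.1],[0,0,0]]
    - [[0,0,0.05],[0,0,0]]
    - [[0,0,0],[0,0,0]]

```text
clock: 12.25
tool_pos: [0.551, -0.2681, 0.0712]
eef_rot: [0.712, 0.702, -0.0, 0.0]
contact_force: [0.4, 0.6, -1.5]
opening: 0.498
finger_force: 15.0
```

>>> step_arm:
  steps:
    - [[0,0,0.05],[0,0,0]]
    - [[0,0,0],[0,0,0]]

```text
clock: 12.5
tool_pos: [0.5512, -0.2682, 0.0709]
eef_rot: [0.712, 0.702, 0.0, 0.0]
contact_force: [0.1, 0.2, 0.1]
opening: 0.494
finger_force: 15.0
```

>>> step_arm:
  steps:
    - [[0,0,0.05],[0,0,0]]
    - [[0,0,0],[0,0,0]]

```text
clock: 12.75
tool_pos: [0.5512, -0.2682, 0.0708]
eef_rot: [0.712, 0.702, 0.0, 0.0]
contact_force: [-0.2, -0.2, 4.5]
opening: 0.493
finger_force: 15.0
```

>>> step_arm:
  steps:
    - [[0,0,0],[0,0,0]]
    - [[0,0,0],[0,0,0]]
    - [[0,0,0],[0,0,0]]
    - [[0,0,0],[0,0,0]]
    - [[0,0,0],[0,0,0]]
  claw: 0.5

```text
clock: 13.38
tool_pos: [0.551, -0.2681, 0.0702]
eef_rot: [0.712, 0.702, -0.0, -0.0]
contact_force: [-0.6, -0.5, 0.1]
opening: 0.75
finger_force: 0.0
```

>>> step_arm:
  steps:
    - [[0,0,-1],[0,0,0]]
    - [[0,0,-3],[0,0,0]]
    - [[0,0,-5],[0,0,0]]
    - [[0,0,-4],[0,0,0]]
    - [[0,0,0],[0,0,0]]
    - [[0,0,0],[0,0,0]]

```text
clock: 14.12
tool_pos: [0.5505, -0.2682, 0.2001]
eef_rot: [0.712, 0.702, -0.0, -0.0]
contact_force: [0.6, 0.3, -0.0]
opening: 0.749
finger_force: 0.0
```

```bash
python3 -c "
from h import *
to(.551,-.38,.2)
s=snap('wrist','w4');t=snap('top','top4')
o=np.hstack([cv2.resize(s['img'],(400,300)),cv2.resize(t['img'][170:260,240:360],(400,300))]);cv2.imwrite('pics/w4b.png',o[:,:,::-1])
"
```

```text
q [ 0.66  0.78 -0.51  1.65  0.48  0.84 -0.07] pos [ 0.5505 -0.2682  0.2001] yaw 89.20508278814025 z [-0.001 -0.    -1.   ] F [ 0.6  0.3 -0. ]
tool shift cm [-1.118e+01  2.100e-01  1.000e-02]
```

View pics/w4b.png

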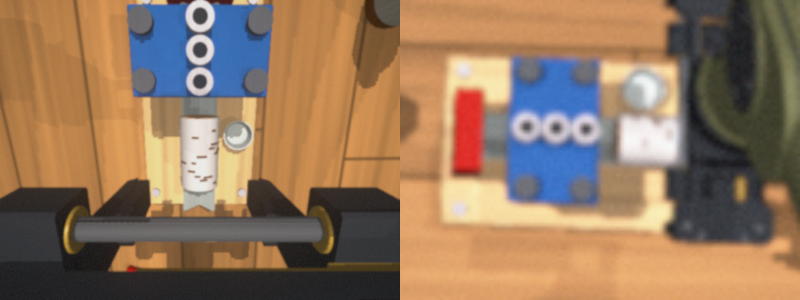

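The log (198,152 in the left half) lies in the groove short of the bridge, and the tin is untouched. Next I back off, close the jaws and lean 35°.

>>> step_arm:
  steps:
    - [[-4,0,0],[0,0,0]]
    - [[-4.5,0,0],[0,0,0]]
    - [[0,0,0],[0,7,0]]
    - [[0,0,0],[0,7,0]]
    - [[0,0,0],[0,7,0]]
    - [[0,0,0],[0,7,0]]
    - [[0,0,0],[0,7,0]]
    - [[0,0,0],[0,0,0]]
    - [[0,0,0],[0,0,0]]
  claw: -1

```text
clock: 15.35
tool_pos: [0.55, -0.352, 0.2]
eef_rot: [0.679, 0.67, 0.214, -0.211]
contact_force: [0.1, -1.0, 0.1]
opening: 0.004
finger_force: 0.0
```

```bash
python3 -c "
from h import *
to(.550,-.353,.081)"
```

```text
q [ 1.    1.09 -0.76  1.15  0.13  1.37  0.42] pos [ 0.55  -0.352  0.2  ] yaw 89.2756355093439 z [ 0.007  0.573 -0.819] F [ 0.1 -1.   0.1]
tool shift cm [-6.9   0.01  9.69]
```

>>> step_arm:
  steps:
    - [[-1.7,0,2.4],[0,0,0]]
    - [[-1.7,0,2.4],[0,0,0]]
    - [[-1.7,0,2.4],[0,0,0]]
    - [[-1.8,0,2.5],[0,0,0]]
    - [[0,0,0],[0,0,0]]
    - [[0,0,0],[0,0,0]]

```text
clock: 16.1
tool_pos: [0.5507, -0.3537, 0.0826]
eef_rot: [0.679, 0.67, 0.215, -0.21]
contact_force: [0.6, -0.4, -0.0]
opening: 0.008
finger_force: 0.0
```

```bash
python3 -c "
from h import *
to(.5505,-.332,.081)"
```

```text
q [ 1.    1.24 -0.73  1.17  0.19  1.22  0.47] pos [ 0.5507 -0.3537  0.0826] yaw 89.29903180099383 z [ 0.009  0.573 -0.819] F [ 0.6 -0.4 -0. ]
tool shift cm [ 1.69 -0.05  1.37]
```

>>> step_arm:
  steps:
    - [[0.36,0,0.37],[0,0,0]]
    - [[0.41,0,0.29],[0,0,0]]
    - [[0.41,0,0.29],[0,0,0]]
    - [[0.41,0,0.29],[0,0,0]]
    - [[0.33,0,0.23],[0,0,0]]
    - [[0.25,0,0.17],[0,0,0]]
    - [[0.33,0,0.23],[0,0,0]]
    - [[0.41,0,0.29],[0,0,0]]
    - [[0.41,0,0.29],[0,0,0]]
    - [[0.41,0,0.29],[0,0,0]]
    - [[0.41,0,0.29],[0,0,0]]
    - [[0.41,0,0.29],[0,0,0]]

```text
clock: 17.6
tool_pos: [0.5507, -0.2974, 0.0801]
eef_rot: [0.679, 0.67, 0.214, -0.211]
contact_force: [-0.0, -1.2, 0.1]
opening: 0.007
finger_force: 0.7
```

>>> step_arm:
  steps:
    - [[0.41,0,0.29],[0,0,0]]
    - [[0.41,0,0.29],[0,0,0]]
    - [[0.41,0,0.29],[0,0,0]]
    - [[0.41,0,0.29],[0,0,0]]
    - [[0.41,0,0.29],[0,0,0]]
    - [[0.41,0,0.29],[0,0,0]]
    - [[0.41,0,0.29],[0,0,0]]
    - [[0.41,0,0.29],[0,0,0]]
    - [[0.41,0,0.29],[0,0,0]]
    - [[0.41,0,0.29],[0,0,0]]
    - [[0.41,0,0.29],[0,0,0]]
    - [[0.33,0,0.23],[0,0,0]]

```text
clock: 19.1
tool_pos: [0.5515, -0.2382, 0.0799]
eef_rot: [0.679, 0.67, 0.214, -0.211]
contact_force: [1.0, -2.7, 2.9]
opening: 0.005
finger_force: 1.2
```

```bash
python3 -c "
from h import *
to(.552,-.2118,.080)
print(sensors.get_state()['finger_force'])"
```

```text
q [ 0.93  1.17 -0.75  1.46  0.17  0.96  0.34] pos [ 0.5515 -0.2382  0.0799] yaw 89.2182272359724 z [ 0.008  0.573 -0.819] F [ 1.  -2.7  2.9]
tool shift cm [2.16 0.01 1.51]
1.2114805751480162
```

>>> step_arm:
  steps:
    - [[0.25,0,0.17],[0,0,0]]
    - [[0.25,0,0.17],[0,0,0]]
    - [[0.25,0,0.17],[0,0,0]]
    - [[0.16,0,0.11],[0,0,0]]
    - [[0.16,0,0.11],[0,0,0]]
    - [[0.16,0,0.11],[0,0,0]]
    - [[0.16,0,0.11],[0,0,0]]
    - [[0,0,0],[0,0,0]]

```text
clock: 20.1
tool_pos: [0.5515, -0.2213, 0.08]
eef_rot: [0.679, 0.67, 0.214, -0.211]
contact_force: [1.1, -1.6, 0.5]
opening: 0.003
finger_force: 0.5
```

>>> step_arm:
  steps:
    - [[0.08,0,0.06],[0,0,0]]
    - [[0.08,0,0.06],[0,0,0]]
    - [[0.08,0,0.06],[0,0,0]]
    - [[0.08,0,0.06],[0,0,0]]

```text
clock: 20.6
tool_pos: [0.5516, -0.2176, 0.0799]
eef_rot: [0.679, 0.67, 0.214, -0.211]
contact_force: [0.4, -1.1, 0.0]
opening: 0.006
finger_force: 0.8
```

>>> step_arm:
  steps:
    - [[0.08,0,0.06],[0,0,0]]
    - [[0.08,0,0.06],[0,0,0]]
    - [[0,0,0],[0,0,0]]

```text
clock: 20.98
tool_pos: [0.5516, -0.2155, 0.0798]
eef_rot: [0.679, 0.67, 0.214, -0.211]
contact_force: [0.5, -1.0, 0.3]
opening: 0.011
finger_force: 0.7
```

>>> step_arm:
  steps:
    - [[0.08,0,0.06],[0,0,0]]
    - [[0,0,0],[0,0,0]]

```text
clock: 21.22
tool_pos: [0.5517, -0.2146, 0.0798]
eef_rot: [0.679, 0.67, 0.214, -0.211]
contact_force: [0.1, -1.7, 0.9]
opening: 0.008
finger_force: 0.8
```

>>> step_arm:
  steps:
    - [[0.08,0,0.06],[0,0,0]]
    - [[0,0,0],[0,0,0]]

```text
clock: 21.48
tool_pos: [0.5517, -0.2136, 0.0798]
eef_rot: [0.679, 0.67, 0.214, -0.211]
contact_force: [0.5, -1.0, 2.0]
opening: 0.004
finger_force: 0.9
```

>>> step_arm:
  steps:
    - [[0.08,0,0.06],[0,0,0]]
    - [[0,0,0],[0,0,0]]

```text
clock: 21.72
tool_pos: [0.5518, -0.2125, 0.0798]
eef_rot: [0.679, 0.67, 0.214, -0.211]
contact_force: [0.1, -1.5, 2.1]
opening: 0.007
finger_force: 1.0
```

>>> step_arm:
  steps:
    - [[0.04,0,0.03],[0,0,0]]
    - [[0,0,0],[0,0,0]]

```text
clock: 21.98
tool_pos: [0.5518, -0.2123, 0.0797]
eef_rot: [0.679, 0.67, 0.214, -0.211]
contact_force: [-0.4, -2.6, 1.5]
opening: 0.006
finger_force: 1.2
```

>>> step_arm:
  steps:
    - [[0.04,0,0.03],[0,0,0]]
    - [[0,0,0],[0,0,0]]

```text
clock: 22.22
tool_pos: [0.5518, -0.2121, 0.0797]
eef_rot: [0.679, 0.67, 0.214, -0.211]
contact_force: [0.2, -3.8, 2.7]
opening: 0.008
finger_force: 1.9
```

>>> step_arm:
  steps:
    - [[0.04,0,0.03],[0,0,0]]
    - [[0,0,0],[0,0,0]]

```text
clock: 22.48
tool_pos: [0.5518, -0.2119, 0.0797]
eef_rot: [0.679, 0.67, 0.214, -0.211]
contact_force: [-1.3, -4.7, 3.1]
opening: 0.004
finger_force: 2.5
```

>>> step_arm:
  steps:
    - [[0.04,0,0.03],[0,0,0]]
    - [[0,0,0],[0,0,0]]

```text
clock: 22.72
tool_pos: [0.5518, -0.2119, 0.0797]
eef_rot: [0.68, 0.67, 0.214, -0.21]
contact_force: [-0.8, -6.0, 4.5]
opening: 0.004
finger_force: 2.9
```

Position has stalled at the predicted home while the force climbs, so the log is against the stop. Backing straight out, then up.

>>> step_arm:
  steps:
    - [[-0.2,0,-0.14],[0,0,0]]
    - [[-0.8,0,-0.57],[0,0,0]]
    - [[-1.6,0,-1.15],[0,0,0]]
    - [[-2.5,0,-1.7],[0,0,0]]
    - [[-2.5,0,-1.7],[0,0,0]]
    - [[1.1,0,-1.6],[0,0,0]]
    - [[1.7,0,-2.4],[0,0,0]]
    - [[1.7,0,-2.4],[0,0,0]]
    - [[1.7,0,-2.4],[0,0,0]]
    - [[0,0,0],[0,0,0]]
    - [[0,0,0],[0,0,0]]

```text
clock: 24.1
tool_pos: [0.5501, -0.3018, 0.1865]
eef_rot: [0.679, 0.67, 0.214, -0.212]
contact_force: [0.0, 1.3, -0.1]
opening: 0.004
finger_force: 0.0
```

```bash
python3 -c "
from h import *
to(.55,-.3,.2)
s=snap('wrist','w5');t=snap('scene','sc5');u=snap('top','top5')
o=np.zeros((600,800,3),np.uint8);o[:300,:400]=cv2.resize(s['img'],(400,300));o[:300,400:]=cv2.resize(t['img'][130:220,195:315],(400,300),interpolation=2);o[300:,:400]=cv2.resize(u['img'],(400,300));o[300:,400:]=cv2.resize(u['img'][170:260,240:360],(400,300),interpolation=2);cv2.imwrite('pics/w5b.png',o[:,:,::-1])
"
```

```text
q [ 0.99  1.07 -0.78  1.29  0.12  1.24  0.38] pos [ 0.5501 -0.3018  0.1865] yaw 89.25911631433497 z [ 0.006  0.574 -0.819] F [ 0.   1.3 -0.1]
tool shift cm [ 0.92 -0.01 -1.  ]
```

View pics/w5b.png

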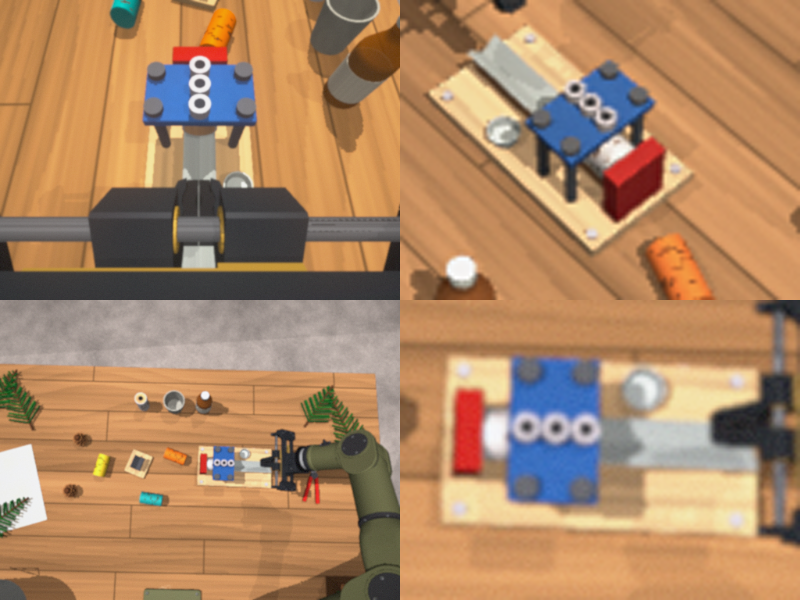

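The log is under the bridge with its white front up against the red stop (483,430, lower right). The tin, shears and cones haven't moved, and the hand is clear.

```bash
python3 -c "
from h import *
print(finish_job())"
```

```text
the job is handed in; nothing more can be done
None
```

The log lies in the V-groove under the bridge and against the red stop, let go with the hand clear; the push stalled at the predicted home position with about 6 N at the hand, nothing else looked moved, and the job is handed in (no verdict was returned).

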